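Slide the lamp battery home under the drag spring of its charging cradle

TASK

The inspection-lamp battery pack lies loose in the open end of the charging cradle, riding up on its sprung contacts. Without gripping it, press it down hard onto the contacts with the fingertips (the thumb pad at its open end is made for that) and, keeping it pressed, slide it under the bridge and its leaf spring until it is fully home against the charger, then take the hand away so that the leaf spring alone holds it down. Do not lift the pack out of the cradle, and leave the other things on the bench where they are.

Things in the scene. Friction and masses are not known exactly. Their poses are not given: they have to be found in the camera images.
- cradle: Charging cradle fixed to the bench, 250 x 94 mm. Origin on the bench, on its centre line; x = slide direction, from the open end (x = -105 mm) to the charger block (front face, the stop, at x = 82 mm; 50 mm high, ends at 142 mm); z up. Channel 62 mm wide (y -31 to 31) between aluminium guides 12 mm thick, tops at z = 30 mm. Channel floor at z = 14 mm. Sliding friction in it about 0.3.
- contacts (a joint): How far the sprung carriage with two brass contact strips in the channel floor is pressed down, m. 0 = up, strips at z = 20 mm of the cradle; 0.006 = level with the channel floor. Spring force upward about 4 N at 0, 7 N at 0.006; the pack's weight bears about 2.4 N of it.
- bridge (a point): Middle of the lower front edge of the steel bridge bar over the channel: at x = 34, y = 0, z = 41 mm of the cradle. The bar is 10 mm long in x, 86 mm wide, its top at z = 49 mm (screw heads 52 mm).
- leaf_tip (a point): Curled free end of the leaf (drag) spring, 34 mm wide, lowest point. The leaf hangs from the rear edge of the bridge (x = 44 mm of the cradle) and slopes down in the slide direction to here: x = 73, z = 34 mm of the cradle when free. It presses down with about 4 N at first, 8 N when lifted to z = 38 mm by the pack.
- pack: Grey battery pack, 96 (x) x 60 (y) x 24 mm, about 0.24 kg. Origin: centre of its underside; x the same way as the cradle's. Starts level and loose on the raised contacts (origin z = 20, top 44 mm: too high for the bridge), front face 11 to 31 mm short of the bridge. Pressed onto the channel floor: origin z = 14, top 38 mm. Fully home against the charger block: origin at x = 34 mm of the cradle.
- pack_pad (a point): Centre of the thumb pad on top of the pack, at x = -31, y = 0, z = 24 mm of the pack: the flat area to press and push on, 34 mm (x -48 to -14) by 60 mm. At its front end a thumb ridge runs across the pack: x -14 to -9 mm, 44 mm wide, 4 mm high. Pad and ridge stay in front of the bridge when the pack is home.
- fount: Bystander: chromed lantern fount (tank) with a dome and collar, 156 mm diameter, 152 mm high, with a black control wheel on a spindle out to 76 mm from the axis. Origin at the centre of its underside. Leave alone.
- spanner: Bystander: open-ended spanner 150 mm long lying beside the cradle, 8 mm thick. Leave alone.
- filler_cap: Bystander: small brass cap, 24 mm diameter, 22 mm high, beside the cradle. Leave alone.
- globe: Bystander: lantern glass, open cylinder 96 mm diameter, 115 mm high. Leave alone.
- tin: Bystander: flat tin, 80 mm diameter, 30 mm high. Leave alone.
- screwdriver: Bystander: screwdriver 200 mm long, 26 mm thick. Leave alone.
- burner: Bystander: brass burner part, 40 mm diameter, 58 mm high. Leave alone.
- spare_pack: Bystander: a second battery pack of the same make lying on the bench, not in the cradle. Leave alone.
There are look-alikes about, which are no part of the job. What is shaped like the pack but turquoise or yellow is not meant.

How it is judged:
On the way:
1. the fingers press the pack down onto its contacts while it is under the bridge (contact force between the fingers and pack above 3 N and value of joint contacts above 0.003 m and x of pack in the frame of cradle above -0.009 m), for 0.1 s.
At the end, for the whole second after the job is handed in: The pack is home against the charger block (within 3 mm), straight and level in the channel, held down onto its contacts by the leaf spring (within 3 mm of the channel floor) and at rest, with the hand clear (x of pack in the frame of cradle between 0.031 and 0.037 m and y of pack in the frame of cradle between -0.003 and 0.003 m and z of pack in the frame of cradle below 0.017 m and value of joint contacts above 0.003 m and angle between the x axis of pack and the x axis of cradle, either way round below 0.06 rad and angle between pack's own z axis and vertical below 0.05 rad and linear speed of pack below 0.01 m/s); the robot touches nothing.
It fails at once if the pack is lifted or tipped out of the cradle (z of pack in the frame of cradle above 0.027 m or angle between pack's own z axis and vertical above 0.2 rad).
It fails at once if another thing on the bench is moved more than 20 mm (distance of any of fount, spanner, filler_cap, globe, tin, screwdriver, burner, spare_pack from where it was at the start of the episode above 0.02 m).
It also fails if it takes over 35 s, if anything falls off the work surface, if the arm or the gripper's body presses on something with over 40 N, if the wrist force passes 120 N, or if a joint passes its speed limit or range.

ROBOT

A 7-joint arm with a two-finger parallel gripper is mounted at the origin on the work surface. World frame = base frame: x ahead of the robot, y to its left, z up, the work surface at z = 0. Lengths are in m, angles in rad, forces in N, time in s.
With the tool pointing down it reaches from about 0.425 to 0.875 m from the base axis. Payload 4.7 kg.
Tool frame: the origin (TCP) lies at the very end of the fingers, on their centre line; the grasp point (between the pads) lies 19 mm behind it (grip_depth is the distance from the TCP to the grasp point, in m); z points along the fingers, y is the line along which they close (so a half turn about z gives the same grasp; the last joint's range is limited). The gripper opens to 87 mm and grips with 3 to 60 N. Pads are 19 mm wide; open, the fingers measure 117 mm over their backs; the gripper's body (75 mm by 190 mm) begins 51 mm behind the grasp point.
Start: joints at [-1.252, 0.321, -0.07, 1.45, 0.023, 1.371, -0.057], TCP at [0.195, 0.62, 0.223] pointing down, gripper open.
Joint ranges: [-2.86, 2.86], [-0.3, 2.09], [-1.38, 1.24], [0.06, 2.45], [-1.56, 4.7], [0.09, 2.05], [-2.69, 2.69]. Speed limits (rad/s): [2.57, 2.57, 3.14, 3.14, 3.14, 3.14, 3.14].

INTERFACE

Orientations are given as a unit quaternion [x, y, z, w].
In Python, from cell import * gives the robot as it stands.
- The arm moves only by the tool jog_arm, never from a script. Its argument "motion" is a list that holds one entry, the list of rows, each a list of 4 numbers: the shift along the tool's x, y, z normalised to -1 to 1, where 1 is 0.12 m, then the turn about the tool's z normalised to -1 to 1, where 1 is 90 degrees. In form: [[[dx, dy, dz, twist], ...]]. A call has 1 to 8 rows; each row is the pose to reach, as a shift and turn from the pose commanded when the call began, along the tool's axes at that moment; what a row does not reach only later rows make up. A row lasts 1/10 s, in which the tool goes at most 50 mm and 8.59 degrees, less where a joint would pass 70% of its speed; a pose out of reach is approached as far as the arm can. A call with a number of a shift or a turn outside -1 to 1 is refused whole. A call with a gripper value outside its range is refused whole. "grip" is the closure in counts, from 0 (fully open) to 255 (shut), set as the call begins (left out, the last holds). The fingers move at their own pace and stop on an object; the grip force is fixed at half the most. Time passes only in rows, so rows that repeat a pose let the fingers close. It gives the time, the measured TCP pose, the force, the opening and the grip force at its end, in the units of the state.
- sense(): the state, without advancing time (a new reading comes with each control period).
- read_camera(name): name is "side" or "top"; returns a dict with "frame" (480x640x3 uint8, red, green, blue), "depth" (480x640 float32, m along the optical axis (not along the pixel's ray), 0 where there is no reading), "mtx" (3x3 intrinsics, pixels), "k1" (the pictures are not rectified: a ray, as slopes to the right and down, at radius r is drawn at 1 + k1 r^2 times it, then the intrinsics apply), "rvec" (rotation vector, rad) and "tvec" (3), from world to camera coordinates, as OpenCV has them. Camera axes: x right, y down, z forward; pixel columns grow to the right and rows downward; lengths in m; the calibration is good to about 2 mm. A picture is of the moment at which its call begins.
- hand_in(): hands the job in; it is judged then, once.
Trained networks look in the newest picture that a camera, given by its name, has taken for a name from the list of things; names that differ only in an ending like _2 or _b are one class to them, and where a whole thing is asked for, a point or a joint stands for the part that bears it (a point fixed in the world has none). Each returns a list of dicts, best first, with "p" (0 to 1); they miss things now and then, are a little off and sometimes report something else, mostly with a low value. They report only what shows in the picture. A call takes as long as a camera call. They do not tell look-alikes from the thing itself.
- look_for(camera, query): "box" ([centre column, centre row, width, height] in pixels, round what is visible of it).
- silhouettes(camera, query): "region" (480x640 bool, what is visible of it) and "box" ([centre column, centre row, width, height] in pixels, round what is visible of it).
The state is a dict: "clock": time; "joint_positions": joint angles; "joint_vel": joint speeds; "tau": joint torques, N m; "tcp_pos": TCP position; "orientation": TCP orientation; "ft_force": force on the tool from outside, world axes, zero at the start; "torque": the same for the moment, N m; "finger_gap": opening from 0.0 (shut) to 1.0 (fully open); "finger_force": force on a finger pad.
Only numpy, scipy, OpenCV 4.12 (cv2) and the standard library are available. Lean on these libraries where they do the work, as an engineer would, in place of code of your own. Each camera call takes 0.05 s, during which the arm holds its last target. There are 200 camera calls.

## Working session

There is one attempt and no reset: what is moved stays moved. The work goes in short steps, Python scripts to look and compute and a tool call to move; the robot and the scene stay as the last step left them, time stands still between calls to the robot, and variables do not carry over. Pictures are saved under pics/ and viewed, at most 10 in all, crops included, and the job is handed in when it is done.

Besides the shell and the picture viewer there is one more tool, called after "Emit:" as name(argument=value, ...) on one line, values as JSON. jog_arm: Moves the arm, as the interface text tells. Its arguments: {"type":"object","properties":{"motion":{"type":"array"},"grip":{"type":"number"}},"required":["motion"]}

```bash
mkdir -p pics; cat > h.py <<'E'
from cell import *
import numpy as np, cv2
def cam(n):
    c=read_camera(n); c['R']=cv2.Rodrigues(np.array(c['rvec'],float))[0]; c['t']=np.array(c['tvec'],float).ravel(); return c
def world(c,uv,d):
    "pixels (N,2) + depth (N) -> world"
    uv=np.atleast_2d(np.array(uv,float)); k=np.array([c['k1'],0,0,0,0],float)
    n=cv2.undistortPoints(uv.reshape(-1,1,2),np.array(c['mtx']),k).reshape(-1,2)
    P=np.c_[n,np.ones(len(n))]*np.atleast_1d(d)[:,None]
    return (P-c['t'])@c['R']
def proj(c,X):
    return cv2.projectPoints(np.atleast_2d(np.array(X,float)),np.array(c['rvec'],float),c['t'],np.array(c['mtx']),np.array([c['k1'],0,0,0,0],float))[0].reshape(-1,2)
E
python3 - <<'E'
from h import *
s=sense(); print(s)
for n in('side','top'):
    c=cam(n); cv2.imwrite(f'pics/{n}0.png',c['frame'][:,:,::-1])
    print(n,'campos',-c['R'].T@c['t'],c['mtx'],c['k1'])
    for q in('cradle','pack','pack_pad','bridge','leaf_tip'):
        try: print(q,[(np.round(d['box']).tolist(),round(d['p'],2)) for d in look_for(n,q)][:4])
        except Exception as e: print(q,e)
E
```

```text
{'clock': 0.0, 'joint_positions': array([-1.25189742,  0.32182299, -0.07003872,  1.45169822,  0.02258963,
        1.37077465, -0.05694687]), 'joint_vel': array([-1.17802269e-03,  2.20707114e-03, -4.31514871e-04, -1.10605684e-03,
       -3.51784767e-05, -1.57581071e-03, -1.28943172e-04]), 'tau': array([ 6.50485958e-05, -4.91285419e+01, -4.03436981e-01, -3.12537146e+01,
       -6.38693897e-02,  4.33574268e-02,  1.88176305e-04]), 'tcp_pos': array([0.19497025, 0.6194858 , 0.22144949]), 'orientation': array([ 1.51840544e-01,  9.88404538e-01, -9.53939269e-04, -9.44680641e-05]), 'ft_force': array([0.37698764, 0.27685035, 0.18121772]), 'torque': array([ 0.01650036, -0.03070438, -0.01682956]), 'finger_force': 0.0, 'finger_gap': 1.000093165410232}
side campos [-0.0630466  -0.75182305  0.82835505] [[487.75452024   0.         328.07543416]
 [  0.         487.75452024 237.65175096]
 [  0.           0.           1.        ]] -0.051945182897067434
cradle [([332.0, 208.0, 73.0, 66.0], 0.72)]
pack [([322.0, 213.0, 41.0, 25.0], 0.94), ([260.0, 244.0, 41.0, 34.0], 0.74), ([328.0, 377.0, 43.0, 48.0], 0.
[... 339 characters left out ...]
381e-01 -9.42045213e-04  1.12194542e+00] [[504.43185276   0.         319.04225885]
 [  0.         504.43185276 245.75737316]
 [  0.           0.           1.        ]] -0.04242348180061624
cradle [([260.0, 181.0, 78.0, 123.0], 0.57), ([253.0, 162.0, 20.0, 20.0], 0.22)]
pack [([269.0, 203.0, 42.0, 49.0], 0.89), ([459.0, 333.0, 55.0, 45.0], 0.85), ([332.0, 282.0, 50.0, 26.0], 0.71), ([393.0, 312.0, 51.0, 49.0], 0.62)]
pack_pad [([268.0, 201.0, 38.0, 53.0], 0.98), ([458.0, 333.0, 50.0, 44.0], 0.94), ([331.0, 283.0, 44.0, 31.0], 0.75), ([263.0, 290.0, 47.0, 50.0], 0.63)]
bridge [([260.0, 180.0, 76.0, 120.0], 0.67)]
leaf_tip [([255.0, 165.0, 20.0, 20.0], 0.51), ([269.0, 201.0, 36.0, 51.0], 0.42)]
```

```bash
python3 - <<'E'
import cv2
a=cv2.imread('pics/top0.png')[90:270,160:400]; cv2.imwrite('pics/topc.png',cv2.resize(a,(800,600),interpolation=cv2.INTER_CUBIC))
a=cv2.imread('pics/side0.png')[140:290,230:430]; cv2.imwrite('pics/sidec.png',cv2.resize(a,(800,600),interpolation=cv2.INTER_CUBIC))
E
```

```text
(no output)
```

View pics/topc.png

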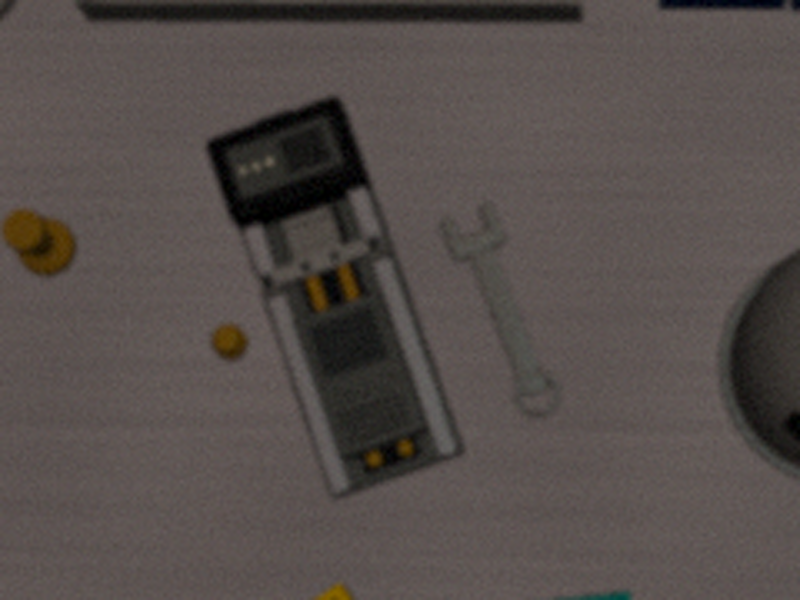

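View pics/sidec.png

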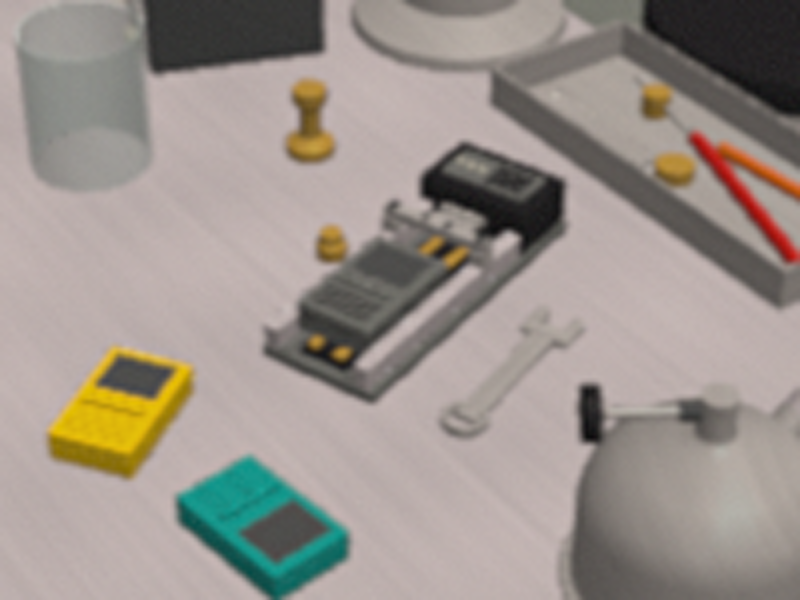

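View pics/top0.png

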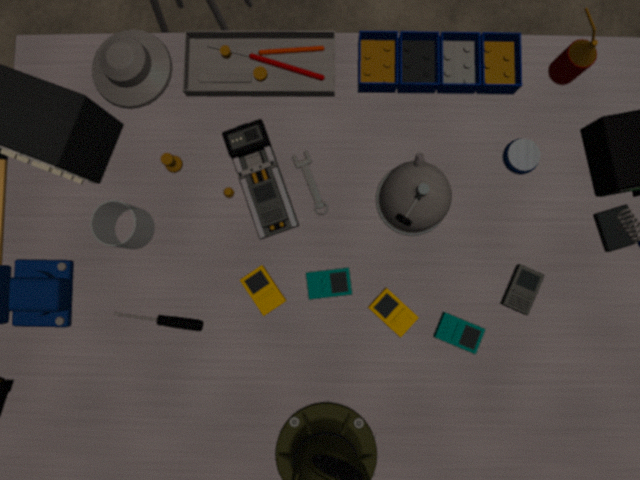

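The top view shows the cradle at about (260,180) with its charger end up and to the left. The grey pack in it is at (269,202), the filler cap at (229,192) and the spanner at (311,183). The side view agrees: the pack lies short of the bridge, with the lantern fount well to the right.

```bash
cat > fit.py <<'E'
from h import *
from scipy.optimize import least_squares
def cloud(n):
    c=cam(n); v,u=np.mgrid[0:480,0:640]; d=c['depth']; m=d>0
    return c,world(c,np.c_[u[m],v[m]],d[m])
E
python3 - <<'E'
from fit import *
for n in('top','side'):
    c,W=cloud(n)
    tab=W[(abs(W[:,0]-0.45)<.05)&(abs(W[:,1]-0.0)<.35)]
    print(n,'table z',np.median(tab[:,2]))
    p0=world(c,[[260,181]] if n=='top' else [[332,208]],[1.1 if n=='top' else np.median(c['depth'][200:215,325:340])])[0]
    print('p0',p0)
    N=W[(np.hypot(W[:,0]-.53,W[:,1]-.13)<.16)]
    print(np.histogram(N[:,2],bins=np.arange(-.01,.08,.004)))
    np.save(n+'.npy',W)
    r=N[N[:,2]>.007]
    # top views: charger block
    b=r[(r[:,2]>.044)&(r[:,0]>.57)]
    (cx,w,a)=cv2.minAreaRect(b[:,:2].astype(np.float32)); print('hi rect',cx,w,a,len(b),np.median(b[:,2]))
    for q in('cradle','pack','filler_cap','spanner'):
        for s in silhouettes(n,q)[:2]:
            m=s['region']&(c['depth']>0); v,u=np.nonzero(m); P=world(c,np.c_[u,v],c['depth'][m])
            rect=cv2.minAreaRect(P[:,:2].astype(np.float32))
            print(q,round(s['p'],2),np.round(s['box']),'n',len(P),'med',np.round(np.median(P,0),4),'zpct',np.round(np.percentile(P[:,2],[5,50,90]),4),'rect',np.round(rect[0],4),np.round(rect[1],4),round(rect[2],1))
E
```

```text
top table z -0.0012068757789903237
p0 [0.5922559  0.15199017 0.03588678]
(array([ 116, 3712, 6350, 1015,  467,  496,  236,  306,  293,  582,  283,
        136,  483,  842,  491,  193,    7,    0,    0,    0,    0,    0]), array([-0.01 , -0.006, -0.002,  0.002,  0.006,  0.01 ,  0.014,  0.018,
        0.022,  0.026,  0.03 ,  0.034,  0.038,  0.042,  0.046,  0.05 ,
        0.054,  0.058,  0.062,  0.066,  0.07 ,  0.074,  0.078]))
hi rect (0.6210442781448364, 0.16423065960407257) (0.1252492368221283, 0.09353630989789963) 16.25838851928711 734 0.048502608534490343
cradle 0.8 [262. 181.  78. 125.] n 3725 med [0.6285 0.1597 0.0305] zpct [0.0079 0.0305 0.0504] rect [0.6071 0.1569] [0.2667 0.1006] 21.3
pack 0.81 [263. 291.  49.  56.] n 1210 med [0.3554 0.1427 0.0228] zpct [0.019  0.0228 0.0257] rect [0.3553 0.1432] [0.0962 0.0602] 34.8
pack 0.72 [460. 335.  53.  43.] n 1358 med [ 0.2692 -0.284   0.022 ] zpct [0.0089 0.022  0.025 ] rect [ 0.2668 -0.2895] [0.1071 0.0645] 67.9
filler_cap 0.41 [229. 194.  11.  12.] n 105 med [0.57   0.2233 0.0148] zpct [-0.0013  0.0148  0.0229] rect [0.5706 0.2247]
[... 856 characters left out ...]
648494
cradle 0.65 [333. 207.  74.  61.] n 1698 med [0.6263 0.1399 0.0308] zpct [0.0085 0.0308 0.0523] rect [0.6293 0.1606] [0.3194 0.0948] 19.6
cradle 0.42 [342. 194.  13.   6.] n 62 med [0.6354 0.1623 0.0428] zpct [0.0378 0.0428 0.0534] rect [0.6318 0.1613] [0.0444 0.0314] 28.7
pack 0.82 [328. 375.  42.  49.] n 1432 med [ 0.2613 -0.2943  0.0245] zpct [0.011  0.0245 0.027 ] rect [ 0.268  -0.2888] [0.0972 0.0655] 68.3
pack 0.74 [304. 321.  32.  34.] n 1123 med [ 0.3025 -0.1524  0.0249] zpct [0.0089 0.0249 0.0273] rect [ 0.3075 -0.1409] [0.1007 0.0651] 47.7
spanner 0.53 [360. 233.  35.  32.] n 294 med [0.5903 0.0361 0.0083] zpct [0.003  0.0083 0.011 ] rect [0.5916 0.0363] [0.146  0.0364] 24.3
```

```bash
cat > fit2.py <<'E'
from fit import *
from scipy.optimize import differential_evolution
def model(x,y,s):
    z=np.zeros_like(x); a=abs(y)
    z[(x>-105)&(x<145)&(a<47)]=8
    ch=(x>-105)&(x<82)
    z[ch&(a<31)]=14; z[ch&(a>31)&(a<43)]=30
    z[(abs(x-s)<48)&(a<30)]=44
    z[(x>34)&(x<44)&(a<43)]=49
    m=(x>44)&(x<73)&(a<17); z[m]=41-(x[m]-44)/29*5
    z[(x>82)&(x<142)&(a<45)]=50
    return z/1000
def fit(W,b,fix=None):
    N=W[np.hypot(W[:,0]-.58,W[:,1]-.14)<.18]
    N=N[np.hypot(N[:,0]-.57,N[:,1]-.223)>.025]
    # drop spanner
    def cost(p,ret=False):
        c,s=np.cos(p[2]),np.sin(p[2]); d=(N[:,:2]-p[:2])
        x=1e3*(c*d[:,0]+s*d[:,1]); y=1e3*(-s*d[:,0]+c*d[:,1])
        e=N[:,2]-b-model(x,y,p[3]); m=(abs(y)<65)&(x>-125)&(x<165)
        return np.sum(np.minimum(abs(e),.015)*m+ .003*(~m))/len(N)
    r=differential_evolution(cost,[(.52,.68),(.1,.2),(.2,.5),(-35,-10)],seed=1,popsize=20,maxiter=80,tol=1e-6)
    return r.x,r.fun
if __name__=='__main__':
    ps=[]
    for n,b in(('top',-.0012),('side',.0016)):
        p,f=fit(np.load(n+'.npy'),b); print(n,np.round(p,4),f); ps.append(p)
    p=ps[0]
    c=cam('top'); a=p[2]; s=p[3]
    im=cv2.resize(c['frame'][90:270,160:400,::-1],(800,600),interpolation=cv2.INTER_CUBIC)
    im=cv2.convertScaleAbs(im,alpha=1.7)
    def rect(x0,x1,y,z,col):
        q=np.array([[x0,-y,z],[x1,-y,z],[x1,y,z],[x0,y,z]])/1e3
        R=np.array([[np.cos(a),-np.sin(a),0],[np.sin(a),np.cos(a),0],[0,0,1]])
        u=(proj(c,q@R.T+[p[0],p[1],0])-[160,90])*10/3
        cv2.polylines(im,[u.round().astype(np.int32)],True,col,1)
    rect(-105,145,47,0,(255,0,0)); rect(82,142,45,50,(0,0,255)); rect(34,44,43,49,(0,255,0)); rect(s-48,s+48,30,44,(0,255,255)); rect(s-48,s-14,30,44,(255,0,255)); rect(-105,82,43,30,(255,255,0))
    cv2.imwrite('pics/ov.png',im)
E
python3 fit2.py
```

```text
top [  0.5818   0.1461   0.3503 -34.9949] 0.0029195542587336205
side [  0.661    0.1999   0.2157 -14.4287] 0.004052384534753124
```

View pics/ov.png

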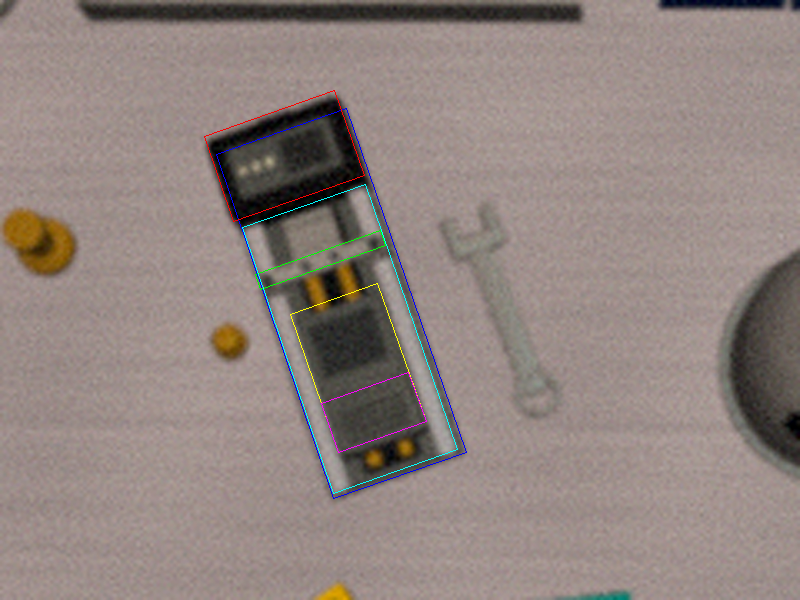

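```bash
sed -i 's/(.52,.68),(.1,.2),(.2,.5),(-35,-10)/(.56,.60),(.13,.16),(.27,.43),(-50,-20)/' fit2.py; python3 - <<'E'
from fit2 import *
q=[]
for n,b in(('top',-.0012),('side',.0016)):
    p,f=fit(np.load(n+'.npy'),b); q.append(p); print(n,np.round(p,4),f)
# manual clicks from the top crop, heights from text
c=cam('top')
def at(u,z):
    u=np.array(u)*.3+[160,90]; a=world(c,[u],[1.0])[0]; C=-c['R'].T@c['t']; r=a-C
    return C+r*(z-C[2])/r[2]
for nm,u,z in(('bridge ends L',(267,280),.049),('bridge ends R',(381,238),.049),('chg RL',(208,142),.05),('chg RR',(340,98),.05),('open L',(335,495),.005),('open R',(463,452),.005),('pack rear L',(340,452),.044),('pack rear R',(428,424),.044),('pack front L',(303,318),.044),('pack front R',(378,292),.044)):
    w=at(u,z)
    for p in q[:1]:
        cc,s=np.cos(p[2]),np.sin(p[2]); d=w[:2]-p[:2]
        print(nm,np.round(w,4),'cradle mm',np.round(1e3*np.array([cc*d[0]+s*d[1],-s*d[0]+cc*d[1]]),1))
E
```

```text
top [  0.5827   0.1464   0.3525 -38.5183] 0.002894601227708575
side [  0.5797   0.1449   0.3452 -37.632 ] 0.003892094186043672
bridge ends L [0.6047 0.1937 0.049 ] cradle mm [37.  36.8]
bridge ends R [0.6328 0.1201 0.049 ] cradle mm [ 38. -42.]
chg RL [0.6956 0.2345 0.05  ] cradle mm [136.4  43.8]
chg RR [0.7253 0.1486 0.05  ] cradle mm [134.6 -47.1]
open L [0.4687 0.1525 0.005 ] cradle mm [-104.8   45.1]
open R [0.4985 0.0673 0.005 ] cradle mm [-106.3  -45.2]
pack rear L [0.4936 0.1445 0.044 ] cradle mm [-84.2  28.9]
pack rear R [0.5124 0.0878 0.044 ] cradle mm [-86.2 -30.7]
pack front L [0.5809 0.1704 0.044 ] cradle mm [ 6.7 23.2]
pack front R [0.5984 0.1219 0.044 ] cradle mm [  6.3 -28.4]
```

The cradle is at about (0.5805, 0.145) with a yaw of 20°, and the pack is at s≈-38 mm. Next I close the fingers and move over the pad at a safe height.

Emit:
jog_arm(motion=[[[-0.95, -0.78, 0, 0], [-0.95, -0.78, 0, 0], [-0.95, -0.78, 0, 0], [-0.95, -0.78, 0, 0], [-0.95, -0.78, 0, 0]]], grip=255)

```text
clock: 1.7
tcp_pos: [0.2767, 0.4959, 0.2231]
orientation: [0.153, 0.988, 0.001, 0.0]
ft_force: [0.1, -0.1, -0.5]
finger_gap: 0.632
finger_force: 0.0
```

Emit:
jog_arm(motion=[[[-0.95, -0.78, 0, 0], [-0.95, -0.78, 0, 0], [-0.95, -0.78, 0, 0], [-0.95, -0.78, 0, 0], [-0.95, -0.78, 0, 0]]])

```text
clock: 2.2
tcp_pos: [0.3561, 0.374, 0.2228]
orientation: [0.152, 0.988, 0.001, -0.0]
ft_force: [-1.1, 0.5, -0.9]
finger_gap: 0.171
finger_force: 0.0
```

Emit:
jog_arm(motion=[[[-0.95, -0.78, 0, 0], [-0.95, -0.78, 0, 0], [-0.95, -0.78, 0, 0], [-0.95, -0.78, 0, 0], [-0.95, -0.78, 0, 0]]])

```text
clock: 2.7
tcp_pos: [0.4366, 0.2515, 0.2226]
orientation: [0.151, 0.989, 0.0, -0.0]
ft_force: [-0.3, -0.1, 1.4]
finger_gap: 0.008
finger_force: 0.0
```

Emit:
jog_arm(motion=[[[-0.95, -0.78, 0, -0.417], [-0.95, -0.78, 0, -0.417], [-0.95, -0.78, 0, -0.417], [-0.95, -0.78, 0, -0.417], [-0.95, -0.78, 0, -0.417], [-0.95, -0.78, 0, -0.417], [-0.95, -0.78, 0, -0.417]]])

```text
clock: 3.4
tcp_pos: [0.517, 0.1292, 0.2223]
orientation: [-0.175, 0.985, 0.0, -0.0]
ft_force: [-0.3, 0.1, 0.5]
finger_gap: 0.005
finger_force: 0.0
```

Emit:
jog_arm(motion=[[[0, -0.057, 0.5, 0], [0, -0.057, 0.9, 0], [0, -0.057, 1, 0], [0, -0.057, 1, 0], [0, -0.057, 1, 0]]])

```text
clock: 3.9
tcp_pos: [0.5202, 0.1212, 0.1032]
orientation: [-0.175, 0.985, 0.0, 0.0]
ft_force: [0.6, -1.4, 0.9]
finger_gap: 0.007
finger_force: 0.0
```

Emit:
jog_arm(motion=[[[0, 0, 0.2, 0], [0, 0, 0.3, 0], [0, 0, 0.3, 0], [0, 0, 0.3, 0]]])

```text
clock: 4.3
tcp_pos: [0.5207, 0.1201, 0.0677]
orientation: [-0.174, 0.985, 0.0, 0.001]
ft_force: [-0.8, 0.3, 0.2]
finger_gap: 0.006
finger_force: 0.0
```

```bash
python3 - <<'E'
from h import *
print(sense()['tcp_pos'])
c=cam('side')
im=cv2.resize(c['frame'][160:280,270:430,::-1],(800,600),interpolation=cv2.INTER_CUBIC)
cv2.imwrite('pics/s2.png',im)
E
```

```text
[0.52074527 0.12006539 0.06766575]
```

View pics/s2.png

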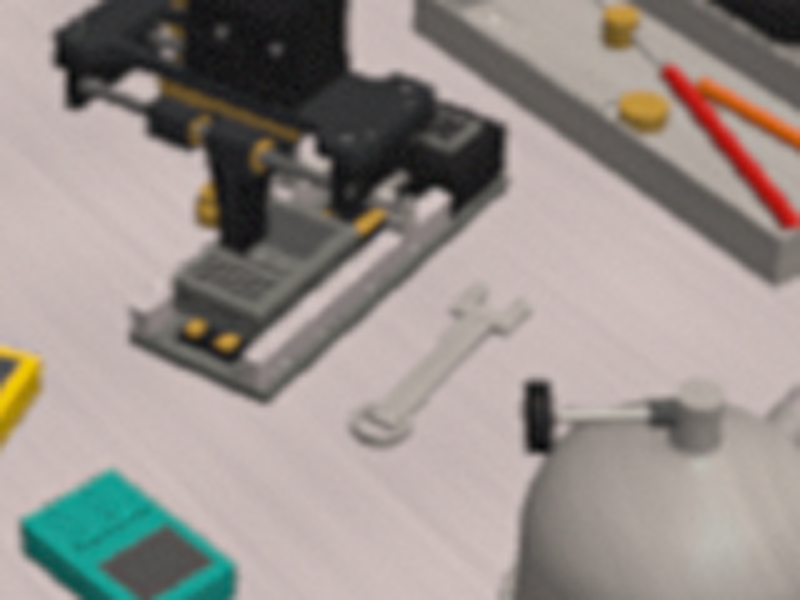

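The side view shows the closed fingertips over the pad, at crop (240,248). The ridge and bridge are ahead of them. I shift slightly back and towards +y, then descend.

Emit:
jog_arm(motion=[[[0.035, 0.025, 0, 0], [0.035, 0.025, 0.1, 0], [0.035, 0.025, 0.18, 0], [0.035, 0.025, 0.18, 0], [0.035, 0.025, 0.18, 0]]])

```text
clock: 4.85
tcp_pos: [0.5146, 0.1209, 0.0445]
orientation: [-0.174, 0.985, -0.0, -0.001]
ft_force: [-0.7, 0.4, -0.0]
finger_gap: 0.003
finger_force: 0.0
```

Emit:
jog_arm(motion=[[[0, 0, 0.02, 0], [0, 0, 0.04, 0], [0, 0, 0.06, 0], [0, 0, 0.06, 0]]])

```text
clock: 5.25
tcp_pos: [0.5154, 0.121, 0.0384]
orientation: [-0.174, 0.985, 0.0, 0.0]
ft_force: [-1.9, -1.2, 6.8]
finger_gap: 0.003
finger_force: 3.7
```

Emit:
jog_arm(motion=[[[0, 0, 0.02, 0], [0, 0, 0.03, 0], [0, 0, 0.03, 0], [0, 0, 0.03, 0]]])

```text
clock: 5.65
tcp_pos: [0.5163, 0.1212, 0.0383]
orientation: [-0.174, 0.985, 0.001, 0.001]
ft_force: [-9.9, -2.5, 30.0]
finger_gap: 0.004
finger_force: 14.9
```

Emit:
jog_arm(motion=[[[-0.04, 0, -0.01, 0], [-0.09, 0, -0.01, 0], [-0.14, 0, -0.01, 0], [-0.19, 0, -0.01, 0], [-0.24, 0, -0.01, 0], [-0.24, 0, -0.01, 0]]])

```text
clock: 6.25
tcp_pos: [0.5444, 0.1312, 0.0384]
orientation: [-0.174, 0.985, 0.0, 0.002]
ft_force: [-3.4, -1.3, 17.4]
finger_gap: 0.005
finger_force: 9.0
```

```bash
python3 - <<'E'
from h import *
c=cam('side')
im=cv2.resize(c['frame'][160:280,270:430,::-1],(800,600),interpolation=cv2.INTER_CUBIC)
cv2.imwrite('pics/s3.png',im)
E
```

```text
(no output)
```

View pics/s3.png

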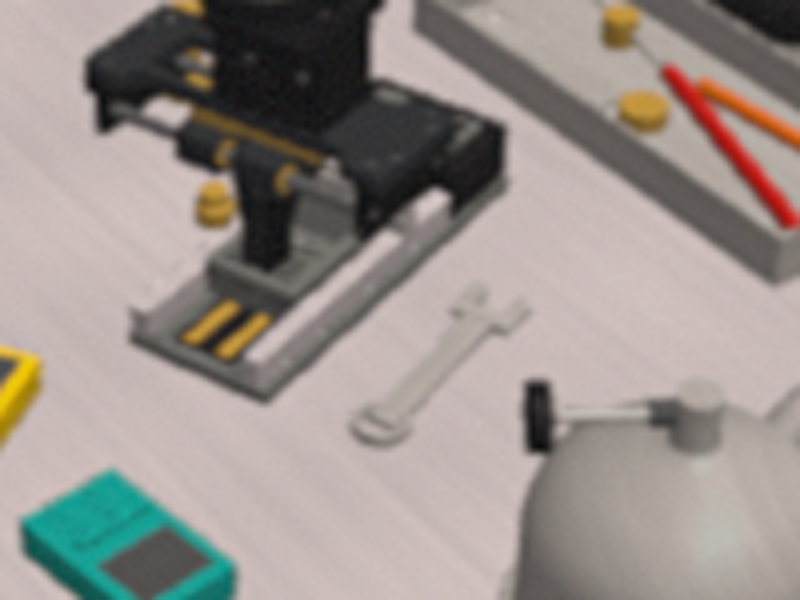

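The pack has moved along with the fingers and stays pressed at 17 N. I carry on.

Emit:
jog_arm(motion=[[[-0.05, 0, 0, 0], [-0.1, 0, 0, 0], [-0.15, 0, 0, 0], [-0.2, 0, 0, 0], [-0.25, 0, 0, 0], [-0.3, 0, 0, 0], [-0.34, 0, 0, 0], [-0.34, 0, 0, 0]]])

```text
clock: 7.1
tcp_pos: [0.5794, 0.1435, 0.0383]
orientation: [-0.174, 0.985, -0.0, -0.002]
ft_force: [-12.2, -4.3, 25.0]
finger_gap: 0.002
finger_force: 14.9
```

Emit:
jog_arm(motion=[[[-0.02, 0, 0, 0], [-0.04, 0, 0, 0], [-0.06, 0, 0, 0], [-0.06, 0, 0, 0]]])

```text
clock: 7.5
tcp_pos: [0.5862, 0.1459, 0.0383]
orientation: [-0.174, 0.985, -0.0, -0.002]
ft_force: [-11.8, -4.6, 23.7]
finger_gap: 0.001
finger_force: 14.5
```

Emit:
jog_arm(motion=[[[-0.02, 0, 0, 0], [-0.04, 0, 0, 0], [-0.06, 0, 0, 0], [-0.06, 0, 0, 0]]])

```text
clock: 7.9
tcp_pos: [0.5895, 0.1472, 0.0383]
orientation: [-0.174, 0.985, -0.0, -0.006]
ft_force: [-21.9, -8.0, 33.1]
finger_gap: 0.011
finger_force: 18.2
```

```bash
python3 - <<'E'
from fit2 import *
c,W=cloud('side'); p=(.5805,.145,.349)
im=cv2.resize(c['frame'][160:280,270:430,::-1],(800,600),interpolation=cv2.INTER_CUBIC)
R=cv2.Rodrigues(np.array([0,0,p[2]]))[0]
for s,col in((34,(0,255,0)),(28,(0,0,255))):
    q=np.array([[s-48,30,38],[s-48,-30,38],[s-48,-30,14],[s-48,30,14]])/1e3
    u=(proj(c,q@R.T+[p[0],p[1],0])-[270,160])*5
    cv2.polylines(im,[u.round().astype(np.int32)],True,col,1)
cv2.imwrite('pics/s4.png',im)
E
```

```text
(no output)
```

View pics/s4.png

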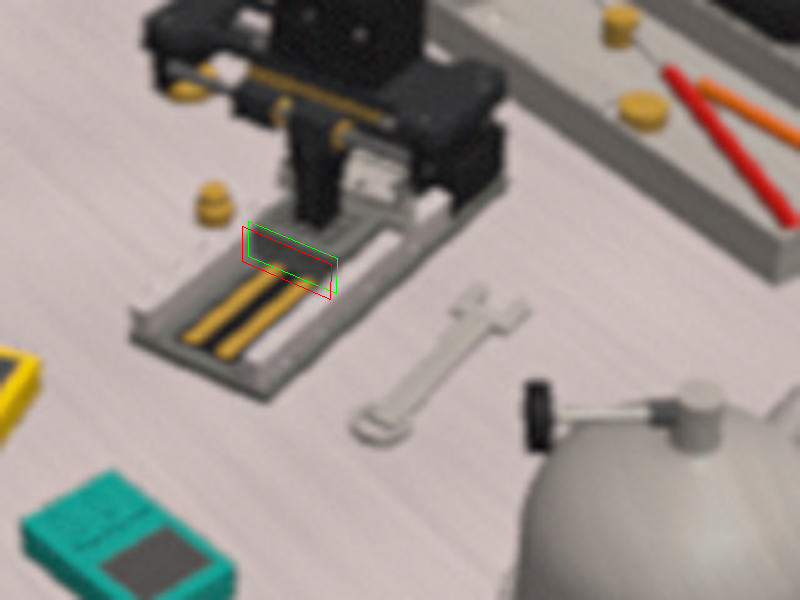

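Emit:
jog_arm(motion=[[[-0.02, 0, 0, 0], [-0.04, 0, 0, 0], [-0.04, 0, 0, 0], [-0.04, 0, 0, 0]]])

```text
clock: 8.35
tcp_pos: [0.5898, 0.1473, 0.0383]
orientation: [-0.173, 0.985, -0.0, -0.01]
ft_force: [-31.9, -9.8, 42.8]
finger_gap: -0.0
finger_force: 25.9
```

It's at a hard stop, so the pack is home. I take off the sideways load while still pressing, then lift straight up.

Emit:
jog_arm(motion=[[[0.02, 0, 0, 0], [0.04, 0, 0, 0], [0.055, 0, 0, 0], [0.055, 0, 0, 0]]])

```text
clock: 8.75
tcp_pos: [0.5897, 0.1472, 0.0384]
orientation: [-0.174, 0.985, -0.0, -0.003]
ft_force: [-16.0, -6.2, 28.2]
finger_gap: 0.005
finger_force: 18.9
```

Emit:
jog_arm(motion=[[[0.02, 0, 0, 0], [0.04, 0, 0, 0], [0.045, 0, 0, 0], [0.045, 0, 0, 0]]])

```text
clock: 9.15
tcp_pos: [0.5896, 0.1472, 0.0384]
orientation: [-0.174, 0.985, 0.0, 0.002]
ft_force: [-2.0, -2.1, 15.0]
finger_gap: 0.007
finger_force: 13.2
```

Emit:
jog_arm(motion=[[[0.005, 0, -0.01, 0], [0.005, 0, -0.02, 0], [0.005, 0, -0.03, 0], [0.005, 0, -0.05, 0], [0.005, 0, -0.15, 0], [0.005, 0, -0.4, 0], [0.005, 0, -0.8, 0], [0.005, 0, -1, 0]]])

```text
clock: 9.95
tcp_pos: [0.5882, 0.1474, 0.1598]
orientation: [-0.174, 0.985, 0.0, 0.002]
ft_force: [0.9, 0.3, 0.6]
finger_gap: 0.007
finger_force: 0.0
```

Emit:
jog_arm(motion=[[[0.4, 0, -0.4, 0], [0.8, 0, -0.4, 0], [1, 0, -0.4, 0], [1, 0, -0.4, 0], [1, 0, -0.4, 0]]])

```text
clock: 10.45
tcp_pos: [0.474, 0.1061, 0.2043]
orientation: [-0.174, 0.985, 0.001, 0.001]
ft_force: [0.3, -0.1, -0.2]
finger_gap: 0.005
finger_force: 0.0
```

```bash
python3 - <<'E'
from fit2 import *
p=(.5805,.145,.349); R=cv2.Rodrigues(np.array([0,0,p[2]]))[0]
c,W=cloud('side'); print(sense()['ft_force'],sense()['clock'])
for n in('side','top'):
    c,W=cloud(n); L=(W-[p[0],p[1],0])@R*1e3
    m=(abs(L[:,1])<20)&(L[:,0]>-11)&(L[:,0]<20); k=(abs(L[:,1])<20)&(L[:,0]>-90)&(L[:,0]<-25); g=(abs(abs(L[:,1])-37)<3)&(abs(L[:,0]+30)<50)
    print(n,'pad z',np.median(L[m,2]),'floor z',np.median(L[k,2]),'guide',np.median(L[g,2]))
    e=(abs(L[:,1])<20)&(abs(L[:,0]+14)<30)
    h=[(x,round(float(np.median(L[e&(abs(L[:,0]-x)<1.5),2])),1)) for x in range(-30,6,3)]; print(h)
c=cam('side')
im=cv2.resize(c['frame'][160:280,270:430,::-1],(800,600),interpolation=cv2.INTER_CUBIC)
s=34
q=np.array([[s-48,30,38],[s-48,-30,38],[s-48,-30,14],[s-48,30,14]])/1e3
cv2.polylines(im,[((proj(c,q@R.T+[p[0],p[1],0])-[270,160])*5).round().astype(np.int32)],True,(0,255,0),1)
cv2.imwrite('pics/s5.png',im)
E
```

```text
[ 0.43617309 -1.25144083 -0.68847231] 10.5
side pad z 39.531260925433735 floor z 14.87120814754123 guide 31.297355754250752
[(-30, 14.3), (-27, 14.1), (-24, 14.4), (-21, 15.0), (-18, 15.6), (-15, 30.1), (-12, 25.3), (-9, 39.1), (-6, 39.4), (-3, 40.2), (0, 40.3), (3, 40.8)]
top pad z nan floor z 599.8036454183427 guide 591.6685059975539
[(-30, nan), (-27, nan), (-24, nan), (-21, nan), (-18, nan), (-15, nan), (-12, nan), (-9, nan), (-6, nan), (-3, nan), (0, nan), (3, nan)]
  return _methods._mean(a, axis=axis, dtype=dtype,
  ret = ret.dtype.type(ret / rcount)
```

View pics/s5.png

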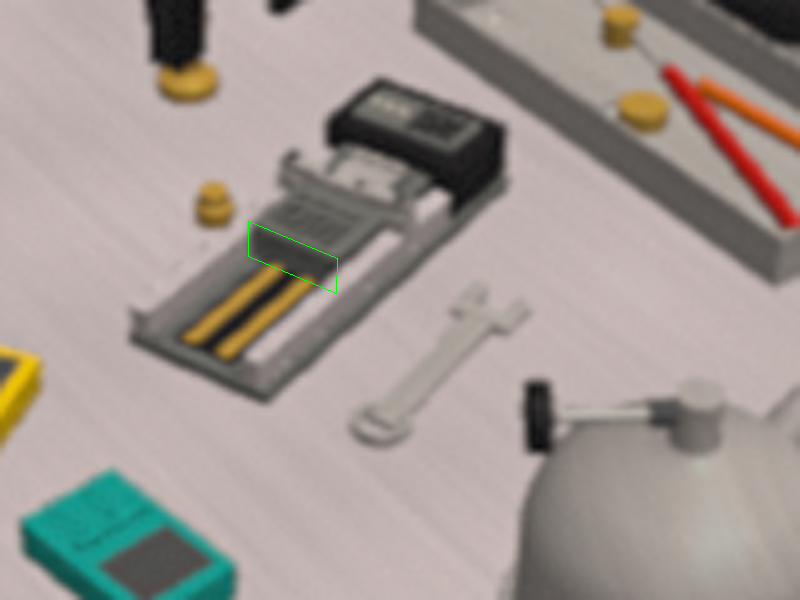

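The pack is home at the stop, with its rear edge on the predicted outline at crop (293,255). Its top is at about 38 mm and the hand is clear, so I hand in.

```bash
python3 -c "
from cell import *
print(hand_in())"
```

```text
the job is handed in; nothing more can be done
None
```

The pack is fully home against the charger and held down by the leaf spring alone, with the hand clear. I handed the job in at about 10.5 s on the robot's clock, and the hand-in call did not report a verdict.

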